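Tuck the headplate under the fretboard end and hold it down

ROBOT

A 7-joint arm with a two-finger parallel gripper is mounted at the origin on the work surface. World frame = base frame: x ahead of the robot, y to its left, z up, the work surface at z = 0. Lengths are in m, angles in rad, forces in N, time in s.
With the tool pointing down it reaches from about 0.35 to 0.9 m from the base axis. Payload 8.1 kg.
Tool frame: the origin (TCP) lies at the very end of the fingers, on their centre line; the grasp point (between the pads) lies 19 mm behind it; z points along the fingers, y is the line along which they close (so a half turn about z gives the same grasp; the last joint's range is limited). The gripper opens to 92 mm and grips with 3 to 60 N. Pads are 19 mm wide; open, the fingers measure 130 mm over their backs; the gripper's body (75 mm by 190 mm) begins 47 mm behind the grasp point.
Start: joints at [-1.32, 0.434, 0.025, 1.573, -0.012, 1.134, -0.075], TCP at [0.217, 0.586, 0.227] pointing down, gripper open.
Joint ranges: [-2.62, 2.62], [-0.44, 2.09], [-1.27, 1.32], [0.08, 2.57], [-1.32, 4.46], [0.12, 2], [-2.74, 2.74]. Speed limits (rad/s): [2.22, 2.22, 3.01, 3.01, 3.14, 3.14, 3.14].

INTERFACE

Orientations are given as a rotation vector (axis times angle).
In Python, from cell import arm gives the robot as it stands.
- The arm moves only by the tool jog_arm, never from a script. Its argument "rows" is a list of rows, each a list of 3 entries, a list of its own where there are three numbers: the shift along the world's x, y, z in cm, then the turn, a rotation vector about the world's x, y, z in degrees, then the opening, from 0 (shut) to 1 (fully open). A call has 1 to 8 rows; each row is the pose to reach, as a shift and turn from the pose commanded when the call began; what a row does not reach only later rows make up. A row lasts 1/8 s, in which the tool goes at most 62.5 mm and 10.7 degrees, less where a joint would pass 70% of its speed; a pose out of reach is approached as far as the arm can. A call with a gripper value outside its range is refused whole. The fingers move at their own pace and stop on an object; "newtons" is the grip in N (left out, the last holds). Time passes only in rows, so rows that repeat a pose let the fingers close. It gives the time, the measured TCP pose, the force, the opening and the grip force at its end, in the units of the state.
- arm.observe(): the state, without advancing time (a new reading comes with each control period).
- arm.get_image(name): name is "scene" or "top"; returns a dict with "img" (420x560x3 uint8, red, green, blue), "depth" (420x560 float32, m along the optical axis (not along the pixel's ray), 0 where there is no reading), "fx", "fy", "cx", "cy" (pixels), "rvec" (rotation vector, rad) and "tvec" (3), from world to camera coordinates, as OpenCV has them. Camera axes: x right, y down, z forward; pixel columns grow to the right and rows downward; lengths in m; the calibration is good to about 2 mm. A picture is of the moment at which its call begins.
- arm.sign_off(): hands the job in; it is judged then, once.
The state is a dict: "clock": time; "joints": joint angles; "dq": joint speeds; "joint_efforts": joint torques, N m; "position": TCP position; "ee_rot": TCP orientation; "force": force on the tool from outside, world axes, zero at the start; "ft_torque": the same for the moment, N m; "width": opening from 0.0 (shut) to 1.0 (fully open); "gripper_force": force on a finger pad.
Only numpy, scipy, OpenCV 4.12 (cv2) and the standard library are available. Lean on these libraries where they do the work, as an engineer would, in place of code of your own. Each camera call takes 0.05 s, during which the arm holds its last target. There are 200 camera calls.

TASK

Take the thin headplate off its block, lay it centred and square on the bare headstock face and slide its straight end under the overhanging end of the fretboard until it is fully home against the shoulder, without lifting the fretboard. Then press the headplate flat onto the headstock with a firm but gentle push and finish while still pressing; the program ends holding it down. Leave the glue bottle, sanding block and cup alone.

Things in the scene. Friction and masses are not known exactly. Their poses are not given: they have to be found in the camera images.
- headplate: Loose dark-wood plate, 140 mm long (own x), 58 mm wide (y), 5 mm thick, about 40 g. Origin: centre of its underside. The +x end is cut straight, full width: tuck this end. The other end steps in to a crest (44 mm wide from x = -40, 22 mm wide from -56 to -70 mm). It starts on caul, right face up, overhanging the block's long sides.
- plate_mid (a point): Centre of the headplate, half-way up its thickness (2.5 mm above its underside); axes as headplate.
- plate_edge (a point): Middle of the headplate's straight end, at its lower edge (70 mm along own +x from its centre); axes as headplate.
- caul: Fixed plywood block 100 x 40 mm, 30 mm high, on which the headplate starts, long side along own x. Origin at the centre of its underside, on the bench.
- neck: Fixed guitar neck on a stand. Origin on the bench below the fretboard's free end; +x runs from headstock to body end (the tuck direction), z up. Headstock: bar 46 mm wide, 18 mm thick, flat top face 50 mm above the bench, from x = -150 mm to a square shoulder at +24 mm; fingers can reach down beside it. Beyond the shoulder the shaft (54 mm wide) rises 8 mm above the face, under the fretboard.
- lap (a point): Point on the headstock face (50 mm above the bench), on the centre line, straight below the free end of the fretboard; axes as neck. From here to +24 mm along x (the shoulder) the fretboard overhangs the face with a gap 8 mm high.
- fret_end (a point): Middle of the lower edge of the fretboard's free end; 8 mm above lap while it lies flat, more if lifted. The dark fretboard is 60 mm wide, 8 mm thick, 430 mm long, lies on the neck shaft and overhangs the headstock by 24 mm. It is not glued: hinged at its far (body) end and held down only by its 250 g, so about 1.3 N under its free end lifts it.
- glue_bottle: Closed white glue bottle, 48 mm across, 80 mm tall, origin at the centre of its underside. A bystander.
- sanding_block: Cork block 70 x 100 x 35 mm, origin at the centre of its underside. A bystander.
- pin_cup: Open steel cup, 64 mm across, 60 mm high, origin at the centre of its underside. A bystander.
Things that resemble listed ones, but are neither listed nor needed, are in the scene too. Of the things that look like the headplate, the middle-sized one is meant.

How it is judged:
On the way:
1. the headplate's straight end is tucked under the fretboard to the shoulder, lying on the headstock, fretboard down (x of plate_edge in the frame of lap above 0.018 m and y of plate_edge in the frame of lap between -0.008 and 0.008 m and y of plate_mid in the frame of lap between -0.008 and 0.008 m and z of plate_edge in the frame of lap between -0.003 and 0.003 m and angle between the x axis of headplate and the x axis of neck, either way round below 0.09 rad and z of fret_end in the frame of lap below 0.011 m), for 0.2 s.
At the end, for the whole second after the job is handed in: Headplate's straight end at least 18 mm under the fretboard (shoulder at 24 mm), centred within 8 mm, square within 0.09 rad, flat (0.03 rad, 3 mm) on the headstock; fretboard end raised under 3 mm; fingers press the still plate on the neck with 3 to 40 N through the last second (all of step 1 and angle between headplate's own z axis and vertical below 0.03 rad and contact force between headplate and neck between 3 and 40 N and contact force between the fingers and headplate above 2 N and linear speed of headplate below 0.02 m/s); the arm keeps its last pose, push and grip.
It fails at once if the fretboard is lifted (its end rises more than 5 mm) (z of fret_end in the frame of lap above 0.013 m).
It fails at once if the glue bottle is moved more than 20 mm (distance of glue_bottle from where it was at the start of the episode above 0.02 m).
It fails at once if the sanding block is moved more than 20 mm (distance of sanding_block from where it was at the start of the episode above 0.02 m).
It fails at once if the pin cup is moved more than 20 mm (distance of pin_cup from where it was at the start of the episode above 0.02 m).
It also fails if it takes over 54 s, if anything falls off the work surface, if the arm or the gripper's body presses on something with over 40 N, if the wrist force passes 120 N, or if a joint passes its speed limit or range.

## Working session

There is one attempt and no reset: what is moved stays moved. The work goes in short steps, Python scripts to look and compute and a tool call to move; the robot and the scene stay as the last step left them, time stands still between calls to the robot, and variables do not carry over. Pictures are saved under pics/ and viewed, at most 10 in all, crops included, and the job is handed in when it is done.

Besides the shell and the picture viewer there is one more tool, called as name(argument=value, ...) on one line, values as JSON. jog_arm: Moves the arm, as the interface text tells. Its arguments: {"type":"object","properties":{"rows":{"type":"array","items":{"type":"array"}},"newtons":{"type":"number"}},"required":["rows"]}

```bash
mkdir -p pics; python3 - <<'E'
from cell import arm
import cv2,numpy as np,pickle
d={n:arm.get_image(n) for n in("scene","top")}
pickle.dump(d,open('a.pkl','wb'))
for n in d: cv2.imwrite(f'pics/{n}1.png',d[n]['img'][:,:,::-1]); print(n,d[n]['rvec'],d[n]['tvec'],d[n]['fx'])
s=arm.observe();print(s)
E
```

```text
scene [ 1.6225796   2.08071984 -0.72018613] [ 0.0087803  -0.39003787  1.2004475 ] 480.93497873156605
top [ 1.9253144  -2.29977839  0.24380665] [0.18760114 0.50900052 0.8328374 ] 385.7833382146725
{'clock': 0.1, 'joints': array([-1.31956196,  0.43514113,  0.02497715,  1.57399515, -0.01160198,
        1.13399189, -0.07510915]), 'dq': array([ 1.01923055e-03, -1.26698479e-03, -2.30798174e-04, -1.84174203e-03,
        6.85942543e-04,  1.31291230e-05, -9.01336377e-04]), 'joint_efforts': array([ 1.95885426e-03, -6.69127178e+01,  9.87132266e-01, -3.15150189e+01,
       -6.06135721e-02,  3.74419231e-02,  9.71938630e-05]), 'position': array([0.21645506, 0.58584046, 0.22603529]), 'ee_rot': array([-5.53013300e-01, -3.09241432e+00,  2.17601652e-03]), 'force': array([-0.08806169, -0.32167732,  0.83256423]), 'ft_torque': array([-0.00201611, -0.05353668, -0.03868456]), 'gripper_force': 0.0, 'width': 1.0043297816431824}
```

View pics/scene1.png

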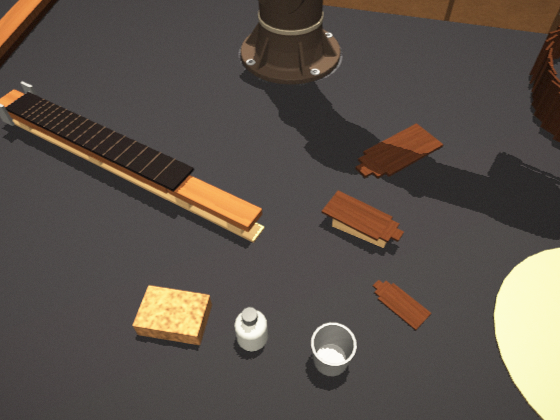

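View pics/top1.png

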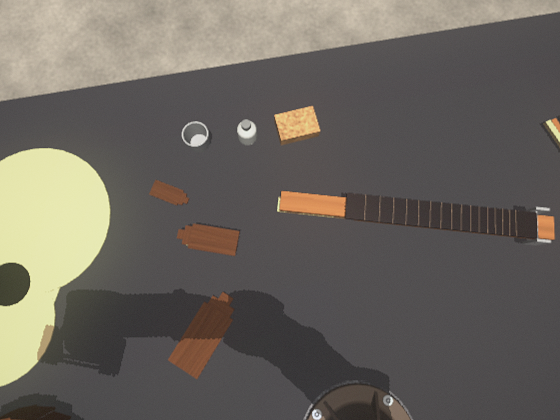

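The scene view shows three plates. The middle-sized one is on the pale block, at scene (360,215) and top (210,240). Its straight end is at top (238,240) and points towards the neck. The headstock spans top (280..346, 204), and the fretboard's free end is near column 346. Next I measure these with depth.

```bash
cat >h.py <<'E'
import cv2,numpy as np
def cloud(d):
    z=d['depth'];v,u=np.indices(z.shape)
    P=np.stack([(u-d['cx'])/d['fx']*z,(v-d['cy'])/d['fy']*z,z],-1)
    R=cv2.Rodrigues(np.array(d['rvec'],float))[0]
    W=(P-np.array(d['tvec']).ravel())@R
    W[z==0]=np.nan
    return W
def rect(W,m):
    p=W[m]; r=cv2.minAreaRect(p[:,:2].astype(np.float32)*1000)
    return len(p),np.round(r[0],1),np.round(r[1],1),round(r[2],1),'z',np.round(np.percentile(p[:,2],[5,50,95]),4),'box',np.round(cv2.boxPoints(r)).tolist()
def blob(W,img,seed,zlo,zhi,cond=None):
    m=(W[...,2]>zlo)&(W[...,2]<zhi)
    if cond is not None: m&=cond
    n,l=cv2.connectedComponents(m.astype(np.uint8),connectivity=4)
    return (l==l[seed[1],seed[0]])&m
E
python3 - <<'E'
import pickle,numpy as np,cv2
from h import *
d=pickle.load(open('a.pkl','rb'))
S={'top':dict(plate=(210,240),head=(310,205),fret=(430,214),cup=(195,128),bot=(247,132),sand=(297,124),big=(200,340),small=(170,193)),
'scene':dict(plate=(360,215),head=(215,198),fret=(110,140),sand=(172,312),bot=(250,330))}
Z=dict(plate=(.027,.045),head=(.042,.056),fret=(.058,.08),cup=(.01,.08),bot=(.01,.1),sand=(.02,.05),big=(.003,.05),small=(.003,.05))
for n in S:
    W=cloud(d[n])
    for k,s in S[n].items():
        print(n,k,W[s[1],s[0]].round(4))
        try: print('   ',*rect(W,blob(W,d[n]['img'],s,*Z[k])))
        except Exception as e: print(e)
E
```

```text
top plate [0.4887 0.2479 0.034 ]
    1394 [495.3 254.3] [140.   58.2] 70.3 z [0.0329 0.0354 0.038 ] box [[444.0, 198.0], [499.0, 179.0], [546.0, 310.0], [492.0, 330.0]]
top head [0.5256 0.0071 0.0523]
    1298 [530.5   0.7] [151.4  47.4] 73.8 z [0.0473 0.0505 0.0531] box [[487.0, -65.0], [532.0, -79.0], [574.0, 67.0], [529.0, 80.0]]
top fret [ 0.4548 -0.2531  0.0672]
    5459 [ 442.7 -297. ] [473.2  78.6] 74.1 z [0.0614 0.0666 0.0693] box [[340.0, -514.0], [416.0, -535.0], [546.0, -80.0], [470.0, -59.0]]
top cup [0.7695 0.2448 0.0321]
    494 [743.8 244.1] [59.7 62.1] 83.1 z [0.0153 0.045  0.0614] box [[709.0, 218.0], [771.0, 211.0], [778.0, 270.0], [717.0, 277.0]]
top bot [0.7251 0.1208 0.0591]
    401 [736.9 121.1] [45.7 44.6] 79.1 z [0.0172 0.054  0.0815] box [[711.0, 103.0], [754.0, 94.0], [763.0, 139.0], [719.0, 148.0]]
top sand [ 0.734  -0.0036  0.0366]
    1167 [739.6  -3.5] [71.1 99.7] 4.2 z [0.0282 0.0354 0.0382] box [[701.0, 44.0], [708.0, -56.0], [779.0, -51.0], [771.0, 49.0]]
top big [0.2726 0.3061 0.0074]
    2750 [290.  293.6] [ 80.6 191.1] 49.5 z [0.0044 0.007  0.0097]
[... 396 characters left out ...]
0.0, 331.0]]
scene head [ 0.5271 -0.0076  0.0485]
    2607 [ 475.7 -215.7] [600.7  50.5] 75.5 z [0.0435 0.0498 0.0523] box [[376.0, -500.0], [425.0, -513.0], [575.0, 69.0], [526.0, 81.0]]
scene fret [ 0.4542 -0.2411  0.0665]
    5495 [ 449.  -296.6] [472.3  80.1] 72.5 z [0.0622 0.066  0.0681] box [[340.0, -510.0], [416.0, -534.0], [558.0, -83.0], [482.0, -59.0]]
scene sand [ 0.7449 -0.0009  0.0363]
    3082 [740.6  -3.3] [ 71.3 100.8] 4.1 z [0.0265 0.0349 0.0368] box [[701.0, 44.0], [709.0, -56.0], [780.0, -51.0], [772.0, 50.0]]
scene bot [0.753  0.1255 0.0583]
    1104 [741.7 123.5] [43.7 47.4] 28.2 z [0.0172 0.0538 0.0806] box [[711.0, 134.0], [734.0, 92.0], [772.0, 113.0], [750.0, 155.0]]
```

```bash
python3 - <<'E'
import pickle,numpy as np
from h import *
d=pickle.load(open('a.pkl','rb'))
a=np.radians(253.9);ex=np.array([np.cos(a),np.sin(a)]);ey=np.array([-ex[1],ex[0]]);o=np.array([.510,-.071])
for n in('top','scene'):
    W=cloud(d[n]);q=W[...,:2]-o;x=q@ex;y=q@ey;z=W[...,2]
    for nm,zl,zh,xs in(('head',.045,.056,np.arange(-.145,0,.01)),('fret',.060,.072,np.arange(.01,.42,.03))):
        c=[]
        for s in xs:
            m=(abs(x-s)<.005)&(z>zl)&(z<zh)&(abs(y)<.04)
            if m.sum()>8: c.append((s,*np.percentile(y[m],[2,98])))
        c=np.array(c);mid=c[:,1:].mean(1);p=np.polyfit(c[:,0],mid,1);print(n,nm,'mid y0,slope',p[1].round(4),p[0].round(4),'w',np.diff(c[:,1:]).mean().round(4))
    m=(z>.045)&(z<.056)&(abs(y)<.018);m2=(z>.06)&(z<.072)&(abs(y)<.025)
    print(n,'head x',np.percentile(x[m&(x<.02)],[.5,99.5]),'fret min',np.percentile(x[m2&(x<.2)],.5), 'zhead',np.median(z[m&(x<-.01)&(x>-.15)]))
    # plate axis
    b=np.radians(250.2);px=np.array([np.cos(b),np.sin(b)]);py=np.array([-px[1],px[0]]);q=W[...,:2]-[.4953,.2542];x=q@px;y=q@py;c=[]
    for s in np.arange(-.03,.066,.008):
        m=(abs(x-s)<.004)&(z>.030)&(z<.042)&(abs(y)<.04);c.append((s,*np.percentile(y[m],[2,98])))
    c=np.array(c);print(n,'plate',np.polyfit(c[:,0],c[:,1:].mean(1),1).round(4),np.diff(c[:,1:]).mean())
    m=(z>.030)&(z<.042)&(abs(y)<.024)&(abs(x)<.09);print(np.percentile(x[m],[.3,99.7]))
E
```

```text
top head mid y0,slope -0.0006 -0.0005 w 0.0439
top fret mid y0,slope -0.0009 -0.0022 w 0.0578
top head x [-0.14934156  0.00021382] fret min -0.0002201009814185524 zhead 0.05059628935686612
top plate [ 0.001 -0.   ] 0.05566015161011051
[-0.0691405   0.06966601]
scene head mid y0,slope 0.0009 -0.0017 w 0.0442
scene fret mid y0,slope 0.001 -0.0014 w 0.0578
scene head x [-0.15086705  0.00500031] fret min -0.0015112046368205292 zhead 0.05021347428509707
scene plate [-0.0001  0.0003] 0.05676595968155762
[-0.06974474  0.0694633 ]
```

jog_arm(rows=[[[4,-5,0],[0,0,-10],1],[[8,-10,0],[0,0,-20],1],[[12,-15,0],[0,0,-30],1],[[16,-19,0],[0,0,-40],1],[[20,-24,0],[0,0,-50],1],[[24,-29,-2],[0,0,-60],1],[[27.9,-33.2,-4],[0,0,-70],1],[[27.9,-33.2,-6],[0,0,-80],1]], newtons=20)

```text
clock: 1.1
position: [0.4988, 0.2491, 0.1664]
ee_rot: [2.423, 1.995, 0.001]
force: [-1.5, 1.0, -0.6]
width: 1.0
gripper_force: 0.0
```

jog_arm(rows=[[[0,0,-2],[0,0,-9],1],[[0,0,-4],[0,0,-9],1],[[0,0,-6],[0,0,-9],1],[[0,0,-6],[0,0,-9],1]])

```text
clock: 1.6
position: [0.4944, 0.2537, 0.1053]
ee_rot: [2.562, 1.818, -0.005]
force: [-0.9, -0.8, 0.5]
width: 0.999
gripper_force: 0.0
```

jog_arm(rows=[[[0,0,-3],[0,0,-0.5],1],[[0,0,-6],[0,0,-0.5],1],[[0.1,0,-8.4],[0,0,-0.5],1],[[0.1,0,-8.4],[0,0,-0.5],1],[[0.1,0,-8.4],[0,0,-0.5],0.5],[[0.1,0,-8.4],[0,0,-0.5],0.5],[[0.1,0,-8.4],[0,0,-0.5],0.5],[[0.1,0,-8.4],[0,0,-0.5],0.5]])

```text
clock: 2.6
position: [0.4967, 0.2545, 0.0232]
ee_rot: [-2.57, -1.807, -0.001]
force: [-0.5, 0.2, 3.3]
width: 0.629
gripper_force: 20.0
```

jog_arm(rows=[[[0,0,1],[0,0,0],0.5],[[0,0,3],[0,0,0],0.5],[[0,0,5],[0,0,0],0.5],[[0,0,7],[0,0,0],0.5],[[0,0,7],[0,0,0],0.5],[[0,0,7],[0,0,0],0.5]])

```text
clock: 3.35
position: [0.4962, 0.2543, 0.0925]
ee_rot: [-2.57, -1.807, 0.001]
force: [-0.5, 0.1, -0.8]
width: 0.626
gripper_force: 20.0
```

```bash
python3 - <<'E'
from cell import arm
import cv2,numpy as np,pickle
d={n:arm.get_image(n) for n in("scene","top")}
pickle.dump(d,open('b.pkl','wb'))
cv2.imwrite('pics/s2.png',cv2.resize(d['scene']['img'][130:330,230:480,::-1],None,fx=3,fy=3))
s=arm.observe();print(s['position'],s['ee_rot'],s['force'],s['width'])
E
```

```text
[0.49601714 0.25405263 0.09201957] [-2.56986502e+00 -1.80701992e+00  2.11431003e-03] [ 0.8733274   0.22449153 -0.43970992] 0.6281868558123165
```

View pics/s2.png

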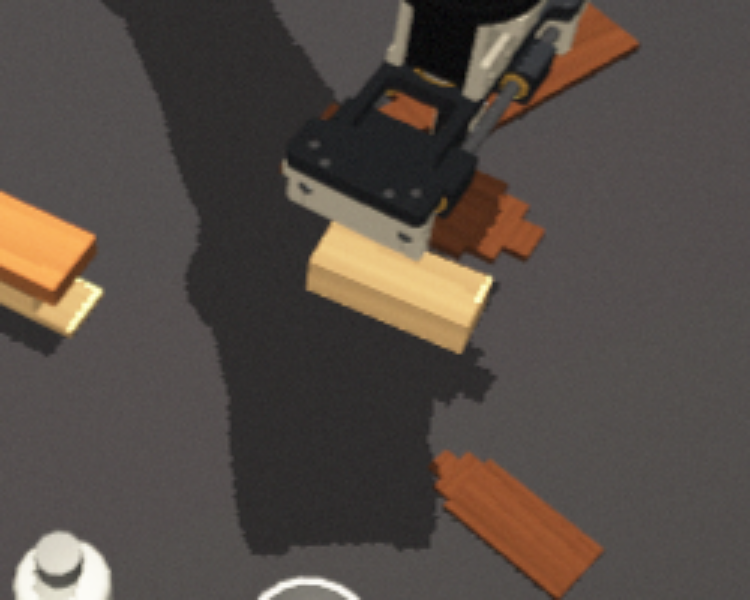

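jog_arm(rows=[[[0.4,-2.5,0],[0,0,0.5],0.5],[[1.0,-7,0],[0,0,1],0.5],[[1.7,-12,0],[0,0,2],0.5],[[2.4,-17,0],[0,0,3],0.5],[[3.1,-22,0],[0,0,3.6],0.5],[[3.55,-25,0],[0,0,3.6],0.5],[[3.55,-25,-2],[0,0,3.6],0.5],[[3.55,-25,-2],[0,0,3.6],0.5]])

```text
clock: 4.45
position: [0.5306, 0.0039, 0.0712]
ee_rot: [-2.511, -1.885, 0.005]
force: [0.1, 0.9, -0.6]
width: 0.629
gripper_force: 20.0
```

```bash
python3 - <<'E'
from cell import arm
import cv2,numpy as np,pickle
from h import *
d={n:arm.get_image(n) for n in("scene","top")}
pickle.dump(d,open('c.pkl','wb'))
cv2.imwrite('pics/s3.png',np.hstack([cv2.resize(d['scene']['img'][100:300,120:320,::-1],(400,400)),cv2.resize(d['top']['img'][130:280,220:370,::-1],(400,400))]))
s=arm.observe();print(s['position'],s['ee_rot'],s['force'],s['width'])
a=np.radians(253.8);ex=np.array([np.cos(a),np.sin(a)]);ey=np.array([-ex[1],ex[0]])
for n in d:
    W=cloud(d[n]);q=W[...,:2]-[.510,-.071];x=q@ex;y=q@ey;z=W[...,2]
    for lo,hi in((-.15,-.12),(-.12,-.1),(-.05,-.03),(-.03,-.005)):
        m=(x>lo)&(x<hi)&(abs(y)<.035)&(z>.07)&(z<.1)
        if m.sum()>5: print(n,lo,hi,m.sum(),np.median(z[m]).round(4),'x',np.percentile(x[m],[1,99]).round(4),'y',np.percentile(y[m],[2,98]).round(4))
E
```

```text
[0.53171914 0.00462876 0.07251101] [-2.51088897e+00 -1.88707749e+00  1.61079042e-03] [ 0.14004472  0.11018727 -0.55015112] 0.6287860148786084
scene -0.15 -0.12 299 0.0831 x [-0.1475 -0.1202] y [-0.0206  0.0218]
scene -0.12 -0.1 334 0.0832 x [-0.1199 -0.1003] y [-0.0285  0.0288]
scene -0.05 -0.03 6 0.0848 x [-0.0488 -0.0305] y [-0.028  -0.0227]
scene -0.03 -0.005 37 0.0835 x [-0.029  -0.0093] y [-0.0292 -0.0224]
top -0.15 -0.12 181 0.0842 x [-0.1471 -0.1202] y [-0.0212  0.0198]
top -0.12 -0.1 112 0.084 x [-0.1198 -0.1089] y [-0.0272  0.0279]
```

View pics/s3.png

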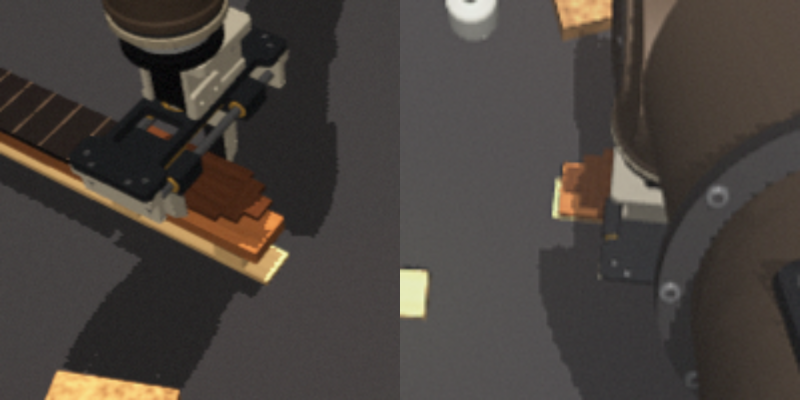

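The plate is held level and centred over the headstock, with its straight end about 7.5 mm short of the fretboard. I lower it now.

jog_arm(rows=[[[0,0,-1.5],[0,0,0],0.5],[[0,0,-2.5],[0,0,0],0.5],[[0,0,-2.7],[0,0,0],0.5],[[0,0,-2.75],[0,0,0],0.5],[[0,0,-2.8],[0,0,0],0.5],[[0,0,-2.8],[0,0,0],0.5]])

```text
clock: 5.3
position: [0.5323, 0.0043, 0.045]
ee_rot: [2.512, 1.887, 0.001]
force: [-0.5, -0.6, -0.1]
width: 0.629
gripper_force: 20.0
```

jog_arm(rows=[[[0,0,-0.05],[0,0,0],0.5],[[0,0,-0.1],[0,0,0],0.5],[[0,0,-0.1],[0,0,0],0.5]])

```text
clock: 5.68
position: [0.532, 0.0043, 0.0437]
ee_rot: [-2.512, -1.887, 0.0]
force: [0.4, -0.3, -0.6]
width: 0.628
gripper_force: 20.0
```

jog_arm(rows=[[[0,0,-0.05],[0,0,0],0.5],[[0,0,-0.1],[0,0,0],0.5],[[0,0,-0.1],[0,0,0],0.5]])

```text
clock: 6.05
position: [0.5321, 0.0043, 0.0432]
ee_rot: [-2.512, -1.887, -0.001]
force: [-2.5, 0.5, 5.7]
width: 0.626
gripper_force: 20.0
```

```bash
cat >chk.py <<'E'
from cell import arm
import numpy as np
from h import *
d=arm.get_image('scene')
s=arm.observe();print(s['position'],s['ee_rot'],s['force'],s['ft_torque'],s['width'])
a=np.radians(253.8);ex=np.array([np.cos(a),np.sin(a)]);ey=np.array([-ex[1],ex[0]])
W=cloud(d);q=W[...,:2]-[.510,-.071];x=q@ex;y=q@ey;z=W[...,2]
m=(abs(y)<.035)&(z>.0525)&(z<.062)&(x<-.03)&(x>-.16);print('crest x',np.percentile(x[m],[.5,99]))
c=d['img'].astype(int)
for lo,hi in((-.15,-.135),(-.135,-.115),(-.115,-.09),(-.03,-.002),(.005,.03),(.03,.06)):
    m=(x>lo)&(x<hi)&(abs(y)<.028)&(z>.04)&(z<.085)
    if m.sum()>5: print(lo,hi,m.sum(),'z',np.median(z[m]).round(4),'y',np.percentile(y[m],[2,98]).round(4))
import cv2,sys
cv2.imwrite(sys.argv[1],cv2.resize(d['img'][100:300,70:320,::-1],None,fx=3,fy=3))
E
python3 chk.py pics/s4.png
```

```text
[0.53213073 0.00428314 0.04316241] [-2.51194559e+00 -1.88663430e+00 -6.09893837e-04] [-1.8863026  -0.06912261  6.36952302] [-0.10589082  0.51178564  0.05199012] 0.6273694261566221
crest x [-0.14781201 -0.03485222]
-0.15 -0.135 240 z 0.051 y [-0.0218  0.0233]
-0.135 -0.115 313 z 0.055 y [-0.0233  0.0242]
-0.115 -0.09 371 z 0.0553 y [-0.0262  0.0273]
-0.03 -0.002 40 z 0.0552 y [-0.0278 -0.0179]
0.005 0.03 265 z 0.0662 y [-0.0267  0.026 ]
0.03 0.06 421 z 0.0659 y [-0.0266  0.0276]
```

Contact at about 6 N, with the plate flat on the face. I ease off half a millimetre and slide.

jog_arm(rows=[[[0,0,0.06],[0,0,0],0.5],[[-0.08,-0.29,0.06],[0,0,0],0.5],[[-0.17,-0.58,0.06],[0,0,0],0.5],[[-0.25,-0.86,0.06],[0,0,0],0.5],[[-0.34,-1.15,0.06],[0,0,0],0.5],[[-0.42,-1.44,0.06],[0,0,0],0.5],[[-0.5,-1.73,0.06],[0,0,0],0.5],[[-0.5,-1.73,0.06],[0,0,0],0.5]])

```text
clock: 7.1
position: [0.527, -0.0133, 0.0434]
ee_rot: [2.512, 1.886, 0.0]
force: [-0.3, 0.2, -0.2]
width: 0.625
gripper_force: 20.0
```

```bash
python3 chk.py pics/s5.png
```

```text
[ 0.52709102 -0.01309585  0.0433719 ] [2.51206013e+00 1.88647479e+00 1.81410281e-04] [-0.55026896 -0.29963102 -0.67668928] [-0.05427578  0.1280397  -0.001122  ] 0.6269880439015323
crest x [-0.1299375  -0.03697749]
-0.15 -0.135 223 z 0.0498 y [-0.0221  0.0233]
-0.135 -0.115 300 z 0.0511 y [-0.0212  0.0234]
-0.115 -0.09 369 z 0.0552 y [-0.0251  0.0257]
-0.03 -0.002 28 z 0.0557 y [-0.0275 -0.019 ]
0.005 0.03 19 z 0.0671 y [-0.0265  0.0095]
0.03 0.06 358 z 0.0662 y [-0.0269  0.0268]
```

View pics/s5.png

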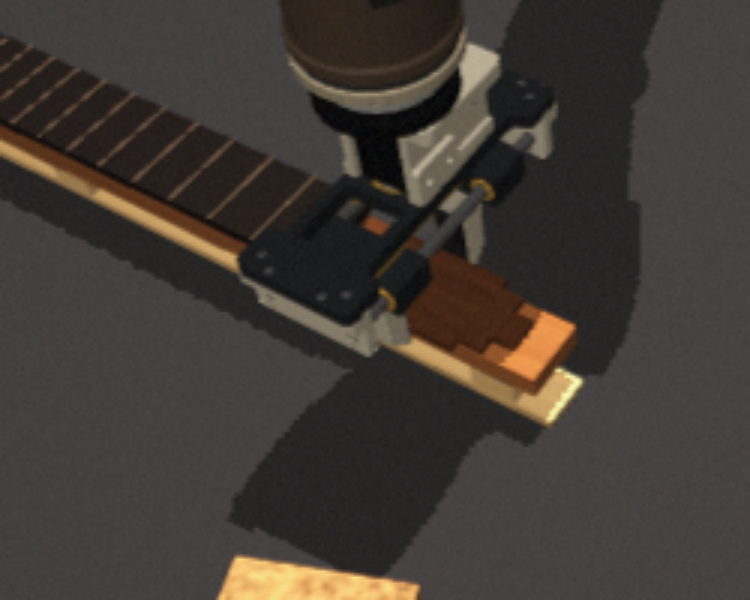

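The picture shows the plate flat on the headstock (crest at about (535,325)), its straight end about 10 mm under the fretboard, which has not moved. There are about 14 mm left to go.

jog_arm(rows=[[[-0.08,-0.29,0],[0,0,0],0.5],[[-0.17,-0.58,0],[0,0,0],0.5],[[-0.25,-0.86,0],[0,0,0],0.5],[[-0.34,-1.15,0],[0,0,0],0.5],[[-0.38,-1.3,0],[0,0,0],0.5],[[-0.41,-1.4,0],[0,0,0],0.5],[[-0.41,-1.4,0],[0,0,0],0.5]])

```text
clock: 8.02
position: [0.5232, -0.026, 0.0434]
ee_rot: [-2.511, -1.888, -0.001]
force: [1.3, 4.3, -1.2]
width: 0.627
gripper_force: 20.0
```

```bash
python3 chk.py pics/s6.png
```

```text
[ 0.52325154 -0.02594276  0.04339929] [-2.51054002e+00 -1.88764732e+00 -1.42317212e-03] [ 1.27633323  4.73373544 -1.4519579 ] [ 1.06665859 -0.16566862 -0.07351336] 0.6317172930982
crest x [-0.14017177 -0.03914435]
-0.15 -0.135 224 z 0.0498 y [-0.0221  0.0232]
-0.135 -0.115 289 z 0.0501 y [-0.0212  0.0233]
-0.115 -0.09 357 z 0.0546 y [-0.0209  0.0233]
-0.03 -0.002 19 z 0.0558 y [-0.0273 -0.0191]
0.005 0.03 45 z 0.0658 y [-0.0274 -0.0103]
0.03 0.06 175 z 0.0663 y [-0.0267  0.0244]
```

It is home: about 4.5 N of reaction at the shoulder, roughly 23.5 mm under. I relax the axial push slightly and press down with the grip held.

jog_arm(rows=[[[0.01,0.04,-0.05],[0,0,0],0.5],[[0.01,0.04,-0.1],[0,0,0],0.5],[[0.01,0.04,-0.15],[0,0,0],0.5],[[0.01,0.04,-0.15],[0,0,0],0.5],[[0.01,0.04,-0.15],[0,0,0],0.5],[[0.01,0.04,-0.15],[0,0,0],0.5]], newtons=30)

```text
clock: 8.82
position: [0.5233, -0.0259, 0.043]
ee_rot: [-2.511, -1.887, -0.002]
force: [-4.1, 6.5, 18.8]
width: 0.621
gripper_force: 30.0
```

```bash
python3 chk.py pics/s7.png
```

```text
[ 0.52333175 -0.0259266   0.04305559] [-2.51099904e+00 -1.88702333e+00 -2.27012422e-03] [-4.25543089  5.6426162  19.35830595] [ 1.03544549  1.11736121 -0.05679821] 0.6257197320858416
crest x [-0.12935329 -0.03937389]
-0.15 -0.135 226 z 0.0498 y [-0.0217  0.0232]
-0.135 -0.115 291 z 0.0501 y [-0.021   0.0237]
-0.115 -0.09 354 z 0.0545 y [-0.0211  0.0235]
-0.03 -0.002 19 z 0.0551 y [-0.0273 -0.0184]
0.005 0.03 40 z 0.0663 y [-0.0269 -0.0122]
0.03 0.06 178 z 0.0662 y [-0.0271  0.0238]
```

View pics/s7.png

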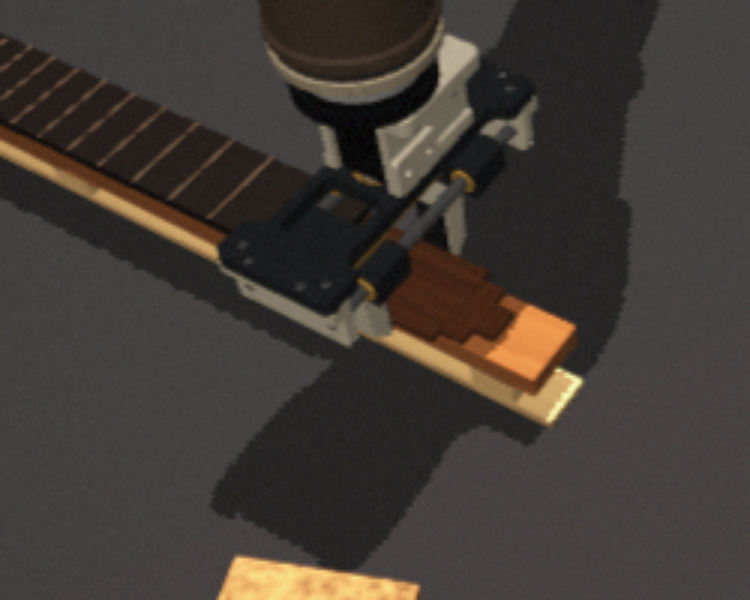

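The plate is tucked flat and square, and the fretboard is down at 66 mm. The push is 19 N, so I ease it a little and check that it stays steady.

jog_arm(rows=[[[0,0,0.04],[0,0,0],0.5],[[0,0,0.04],[0,0,0],0.5],[[0,0,0.04],[0,0,0],0.5],[[0,0,0.04],[0,0,0],0.5],[[0,0,0.04],[0,0,0],0.5],[[0,0,0.04],[0,0,0],0.5],[[0,0,0.04],[0,0,0],0.5],[[0,0,0.04],[0,0,0],0.5]])

```text
clock: 9.88
position: [0.5233, -0.026, 0.0431]
ee_rot: [-2.511, -1.887, -0.002]
force: [-2.4, 5.1, 13.7]
width: 0.625
gripper_force: 30.0
```

```bash
python3 -c "
from cell import arm
print(arm.observe()['force']);print(arm.sign_off())"
```

```text
[-2.40253457  5.09928641 13.69959339]
the job is handed in; nothing more can be done
None
```

The job is handed in (no verdict came back): the headplate is about 23.5 mm under the fretboard against the shoulder, flat and square, with the fretboard down, and the gripper is still pressing it with about 14 N.

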